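# Empty the roller pots into the colander

### The job

Some of the three covered steel pots still hold a steel roller from the plucking machine, the others are empty, and only the weight in the hand tells which. Tip only the loaded ones, so that their rollers go into the colander for washing, and never tip an empty one. Leave every pot standing upright on its own mat, without shoving the other things about.

Things in the scene. Friction and masses are not known exactly. Their poses are not given: they have to be found in the camera images.
- pot1_grip (a point): grip of pot 1. The three pots are alike: closed steel boxes 109 mm long, 80 wide, 84 high, a black grip block on the roof (26 mm along the length, 44 across, 42 high, pinched either way from above). This point: in the block, 108 mm above the underside, about over the balance point; x points level to the mouth end, z up; the tail is 50 mm behind.
- pot2_grip (a point): grip of pot 2, same point and axes. Mouth of each pot: fills the end face, lower edge 58 mm ahead (+x) of this point and 84 mm below; side walls reach down to the underside there (58 ahead, 108 below). A 58 mm steel flap hung from the roof's front edge hides the mouth and swings freely outward when the pot is tipped mouth down.
- pot3_grip (a point): grip of pot 3, same point and axes. In each pot a ramp rises at 23 degrees to the mouth: a roller (40 mm across, 44 long, at most one a pot) comes out only when the mouth end is tipped down well past 23 degrees; at 40 to 50 it rolls out within a second. Empty pots weigh 0.26 to 0.34 kg, loaded ones 0.55 to 0.71 kg.
- mat1_mid (a point): middle of the black rubber mat (134 x 100 x 4 mm, fixed) that belongs to pot 1, on its top face; at the start the pot stands with its grip over this point to within a few mm; x is the way that the pot's mouth points
- mat2_mid (a point): middle of the black rubber mat (134 x 100 x 4 mm, fixed) that belongs to pot 2, on its top face; at the start the pot stands with its grip over this point to within a few mm; x is the way that the pot's mouth points
- mat3_mid (a point): middle of the black rubber mat (134 x 100 x 4 mm, fixed) that belongs to pot 3, on its top face; at the start the pot stands with its grip over this point to within a few mm; x is the way that the pot's mouth points
- colander: round metal colander bowl, fixed on the table, 240 mm across at the rim and 75 mm high; origin at the centre of its underside, z up. It may already hold one of the rollers
- mug: bystander: steel mug with a handle, 80 mm across, 90 high; origin under its centre
- tub: bystander: white jar with a red cap, 80 mm across, 90 high; origin under its centre
- scrub_brush: bystander: brush lying on the table; origin at its underside, x along it
- beaker: bystander: open steel cup 68 mm across, 75 high; origin under its centre
Things that resemble listed ones, but are neither listed nor needed, are in the scene too. Leave any green or yellow look-alike of the part that bears pot2_grip alone.

How it is judged:
At the end, for the whole second after the job is handed in: Both rollers lie at rest in the colander (within 95 mm of its axis and below its rim); each pot stands upright (within 6 degrees) on its own mat, its grip within 45 mm of over the mat's middle (horizontal distance between each of roller1, roller2 and colander below 0.095 m and z of each of roller1, roller2 in the frame of colander below 0.075 m and linear speed of each of roller1, roller2 below 0.05 m/s and horizontal distance between pot1_grip and mat1_mid below 0.045 m and angle between each of pot1_grip, pot2_grip, pot3_grip's own z axis and vertical below 0.1 rad and height (world z) of each of pot1_grip, pot2_grip, pot3_grip below 0.122 m and horizontal distance between pot2_grip and mat2_mid below 0.045 m and horizontal distance between pot3_grip and mat3_mid below 0.045 m); the robot touches nothing.
It fails at once if pot 1, being empty, is tipped more than 23 degrees ((horizontal distance between mat1 and void1 below 0.03 m or horizontal distance between mat1 and void2 below 0.03 m) and angle between pot1_grip's own z axis and vertical above 0.4 rad).
It fails at once if pot 2, being empty, is tipped more than 23 degrees ((horizontal distance between mat2 and void1 below 0.03 m or horizontal distance between mat2 and void2 below 0.03 m) and angle between pot2_grip's own z axis and vertical above 0.4 rad).
It fails at once if pot 3, being empty, is tipped more than 23 degrees ((horizontal distance between mat3 and void1 below 0.03 m or horizontal distance between mat3 and void2 below 0.03 m) and angle between pot3_grip's own z axis and vertical above 0.4 rad).
It fails at once if a bystander is shoved more than 40 mm (distance of any of mug, tub, scrub_brush, beaker from where it was at the start of the episode above 0.04 m).
It also fails if it takes over 72 s, if anything falls off the work surface, if the arm or the gripper's body presses on something with over 40 N, if the wrist force passes 120 N, or if a joint passes its speed limit or range.

### The arm

A 7-joint arm with a two-finger parallel gripper is mounted at the origin on the work surface. World frame = base frame: x ahead of the robot, y to its left, z up, the work surface at z = 0. Lengths are in m, angles in rad, forces in N, time in s.
With the tool pointing down it reaches from about 0.425 to 0.95 m from the base axis. Payload 4.7 kg.
Tool frame: the origin (TCP) lies midway between the tips of the shut fingers; the grasp point (between the pads) lies 19 mm behind it; x points along the fingers, y is the direction in which the jaws open and shut, and the axes are right-handed (so a half turn about x gives the same grasp; the last joint's range is limited). The gripper opens to 87 mm and grips with 3 to 60 N. Pads are 19 mm wide; open, the fingers measure 117 mm over their backs; the gripper's body (75 mm by 190 mm) begins 51 mm behind the grasp point.
Start: joints at [-1.211, 0.469, -0.049, 1.532, 0.024, 1.141, -0.082], TCP at [0.256, 0.625, 0.223] pointing down, gripper open.
Joint ranges: [-2.59, 2.59], [-0.33, 1.99], [-1.39, 1.29], [0.1, 2.45], [-1.04, 4.18], [0.21, 1.99], [-2.66, 2.66]. Speed limits (rad/s): [2.57, 2.57, 3.14, 3.14, 3.14, 3.14, 3.14].

### API

Orientations are given as a 3x3 rotation matrix whose columns are the frame's x, y, z axes.
In Python, from bench import ctrl, eyes, hand_in gives the robot as it stands. The module is installed in compiled form; this text tells all that it offers.
- The arm moves only by the shell command python3 -m jog 'ROWS'. ROWS is text: rows parted by semicolons, each of 7 numbers parted by spaces: the turn, a rotation vector about the tool's x, y, z in degrees, then the shift along the tool's x, y, z in cm, then the finger opening in cm, from 0 to 8.7. A call has 1 to 20 rows; each row shifts and turns the pose as measured when the row begins, along the tool's axes as they then stand; what a row does not reach is not made up. A row lasts 1/10 s, in which the tool goes at most 50 mm and 8.59 degrees, less where a joint would pass 70% of its speed; a pose out of reach is approached as far as the arm can. A call with a gripper value outside its range is refused whole. The fingers move at their own pace and stop on an object; the grip force is fixed at half the most. Time passes only in rows, so rows that do not move let the fingers close. It gives the time, the measured TCP pose, the force and the opening at its end, in the units of the state.
- ctrl.observe(): the state, without advancing time (a new reading comes with each control period).
- eyes.camera(name): name is "scene" or "top" or "wrist"; returns a dict with "img" (480x640x3 uint8, blue, green, red), "depth" (480x640 float32, m along the optical axis (not along the pixel's ray), 0 where there is no reading), "K" (3x3 intrinsics, pixels), "k1" (the pictures are not rectified: a ray, as slopes to the right and down, at radius r is drawn at 1 + k1 r^2 times it, then the intrinsics apply), "R" (3x3) and "t" (3): a world point X has camera coordinates R X + t. Camera axes: x right, y down, z forward; pixel columns grow to the right and rows downward; lengths in m; the calibration is good to about 2 mm. A picture is of the moment at which its call begins.
- hand_in(): hands the job in, once; it reports no verdict.
The state is a dict: "clock": time; "joints": joint angles; "qvel": joint speeds; "tau": joint torques, N m; "eef_pos": TCP position; "ee_rot": TCP orientation; "ft_force": force on the tool from outside, world axes, zero at the start; "ft_torque": the same for the moment, N m; "finger_gap": finger opening in m.
Only numpy, scipy, OpenCV 4.12 (cv2) and the standard library are available. Lean on these libraries where they do the work, as an engineer would, in place of code of your own. Each camera call takes 0.05 s, during which the arm holds its last target. There are 200 camera calls.

## Working session

There is one attempt and no reset: what is moved stays moved. The work goes in short steps, Python scripts to look and compute and a shell command to move; the robot and the scene stay as the last step left them, time stands still between calls to the robot, and variables do not carry over. Pictures are saved under pics/ and viewed, about 8 in all and at most 12, crops included, and the job is handed in when it is done.

```bash
mkdir -p pics
python3 - <<'E'
from bench import ctrl,eyes
import cv2,numpy as np,pickle
s=ctrl.observe();print(s['clock'],s['eef_pos'],s['ee_rot'],s['ft_force'],s['finger_gap'])
for n in("top","scene"):
    c=eyes.camera(n);pickle.dump(c,open(n+'.pkl','wb'));cv2.imwrite(f'pics/{n}0.png',c['img']);print(n,c['K'],c['k1'],c['R'],c['t'])
E
```

```text
0.0 [0.25562906 0.62406321 0.22150705] [[-6.76279557e-04  3.78984418e-01  9.25402806e-01]
 [-1.82888520e-03  9.25401001e-01 -3.78985015e-01]
 [-9.99998099e-01 -1.94875531e-03  6.72892125e-05]] [-0.01896577  0.42128886 -0.44220164] 0.0869319055768917
top [[501.80568652   0.         327.71024581]
 [  0.         501.80568652 237.06930174]
 [  0.           0.           1.        ]] -0.012946031261552004 [[-9.01002896e-04 -9.99987110e-01  4.99681558e-03]
 [-9.89368156e-01  1.64726093e-04 -1.45432544e-01]
 [ 1.45429847e-01 -5.07472536e-03 -9.89355551e-01]] [0.05427786 0.52136177 1.16410352]
scene [[570.39226682   0.         329.55335794]
 [  0.         570.39226682 247.15250398]
 [  0.           0.           1.        ]] -0.17796423028045685 [[-0.71779983  0.69624076 -0.00349437]
 [ 0.58955195  0.60512215 -0.53502868]
 [-0.37039425 -0.38610361 -0.84482667]] [ 0.33560994 -0.27494075  1.93918232]
```

View pics/top0.png

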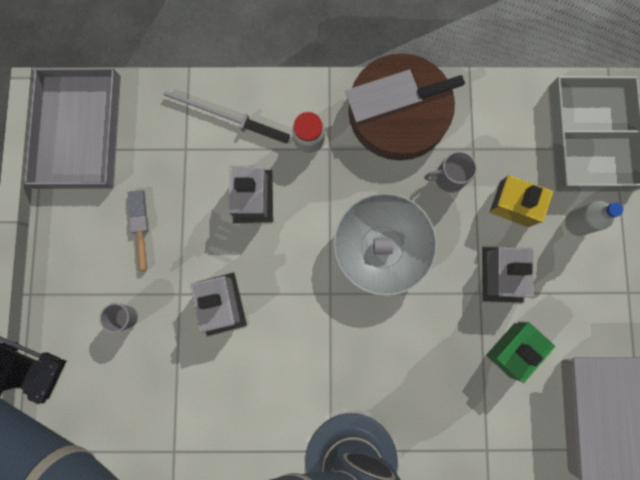

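View pics/scene0.png

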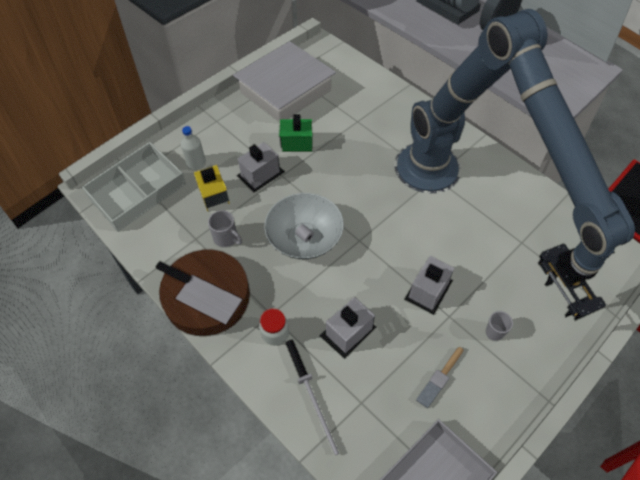

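Top view: the colander is at (385,245) and already has a roller inside. The grey pots are at (250,190), (217,303) and (515,270), with the mug at (457,170), tub at (308,128), brush at (140,230) and beaker at (118,317). Next I measure the grip blocks and enlarge the pots to find which end is the mouth.

```bash
cat > h.py <<'E'
import numpy as np,cv2
def world(c):
    "world point of every pixel, from the depth"
    h,w=c['depth'].shape
    u,v=np.meshgrid(np.arange(w),np.arange(h))
    px=np.stack([u,v],-1).reshape(-1,1,2).astype(float)
    n=cv2.undistortPoints(px,c['K'],np.array([c['k1'],0,0,0,0.])).reshape(h,w,2)
    d=c['depth'][...,None]
    X=np.concatenate([n*d,d],-1)
    return (X-c['t'])@c['R']
def proj(c,P):
    return cv2.projectPoints(np.array(P,float).reshape(-1,1,3),cv2.Rodrigues(c['R'])[0],c['t'],c['K'],np.array([c['k1'],0,0,0,0.]))[0].reshape(-1,2)
def rect(P):
    (cx,cy),(a,b),th=cv2.minAreaRect((P[:,:2]*1000).astype(np.float32))
    return np.round([cx,cy,a,b,th],1)
E
python3 - <<'E'
import pickle;from h import *
t=pickle.load(open('top.pkl','rb'));s=pickle.load(open('scene.pkl','rb'))
W=world(t);z=W[...,2];g=t['img'].max(-1)
n=lambda u,v,r:(np.hypot(*(np.indices(z.shape)[::-1]-np.array([u,v])[:,None,None]))<r)
for k,(u,v) in dict(A=(250,190),B=(217,303),C=(515,270)).items():
    m=n(u,v,38)
    for nm,q in(('grip',m&(z>.12)&(z<.14)&(g<70)),('roof',m&(z>.08)&(z<.14)),('mat',m&(g<60)&(z<.02))):
        P=W[q];print(k,nm,len(P),rect(P),P[:,2].mean().round(4))
for nm,(u,v,r) in dict(mug=(457,170,20),tub=(308,128,20),beaker=(118,317,18),col=(385,245,56),yel=(522,200,34),green=(522,352,36)).items():
    P=W[n(u,v,r)&(z>.05)];print(nm,rect(P),P[:,2].max().round(3))
cr=[cv2.resize(i[y-40:y+40,x-40:x+40],(260,260),interpolation=cv2.INTER_CUBIC) for i,x,y in((t['img'],250,190),(t['img'],217,303),(t['img'],515,270),(s['img'],349,325),(s['img'],431,283),(s['img'],260,168))]
o=np.vstack([np.hstack(cr[:3]),np.hstack(cr[3:])]);cv2.imwrite('pics/crop1.png',np.clip(o*1.5,0,255).astype(np.uint8))
E
```

```text
A grip 220 [630.  243.7  25.8  42.1   2.7] 0.1299
A roof 1626 [626.5 245.2  80.7 114.3  89.9] 0.0952
A mat 345 [628.9 240.8 129.9  92.2   0.7] 0.0045
B grip 224 [367.  315.1  24.8  42.8  11.8] 0.1298
B roof 1762 [363.2 315.7 110.8  80.6  13.2] 0.0945
B mat 285 [353.7 283.7  78.4 155.3  72.4] 0.0043
C grip 221 [ 438.4 -372.2   41.3   24.7   89. ] 0.1297
C roof 1722 [ 434.3 -373.9   82.5  110.6   87.7] 0.095
C mat 389 [ 423.7 -352.8  152.7   75.8   25.8] 0.0051
mug [ 528.4 -110.    78.1  497.9   46.3] 1.227
tub [5.807e+02 1.006e+02 4.688e+02 7.800e+01 4.000e-01] 1.227
beaker [354.7 317.6  67.3 510.9   5.7] 1.227
col [475.8 -74.9 237.5 288.6  83.2] 1.227
yel [ 519.5 -192.5  132.6  597.8   21.9] 1.227
green [ 323.5 -202.4  509.8  133.5   70.3] 1.227
```

View pics/crop1.png

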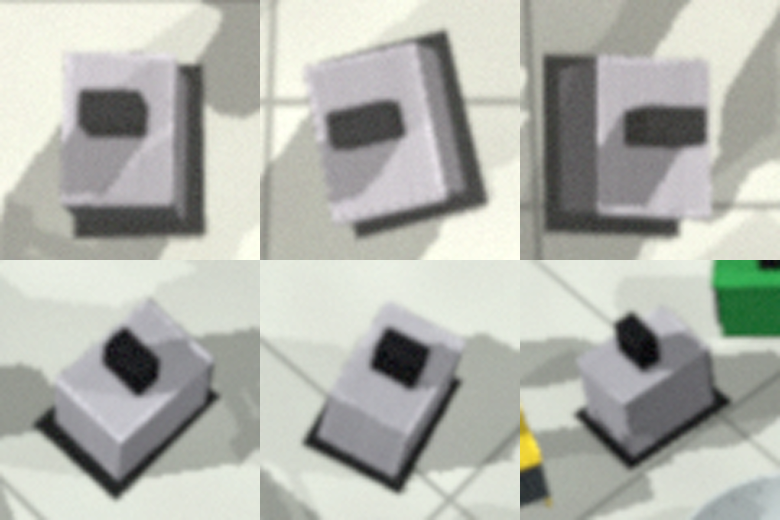

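The crops show the grip sits about 4 mm off each roof's centre, on the +x side, so all three mouths point to about -x. Weighing comes first; I'll check the mouth ends with a lifted pot. I'm starting with pot B and turning the jaws to lie along its length.

```bash
cat > go.py <<'E'
import sys,numpy as np
from bench import ctrl
from scipy.spatial.transform import Rotation as Ro
def go(x,y,z,yaw,pitch=0):
    "delta in jog units to TCP x,y,z (m), tool y at yaw deg, tipped pitch about tool z"
    s=ctrl.observe();R=s['ee_rot'];a=np.radians(yaw)
    T=np.array([[0,np.cos(a),np.sin(a)],[0,np.sin(a),-np.cos(a)],[-1,0,0]])@Ro.from_euler('z',pitch,degrees=True).as_matrix()
    print('t',round(s['clock'],2),'turn',Ro.from_matrix(R.T@T).as_rotvec(degrees=True).round(1),'shift cm',(R.T@(np.array([x,y,z])-s['eef_pos'])*100).round(2),'F',s['ft_force'].round(2),'gap',s['finger_gap'].round(4),'pos',s['eef_pos'].round(4),'tau',s['ft_torque'].round(2))
if __name__=='__main__': go(*map(float,sys.argv[1:]))
E
python3 - <<'E'
import pickle;from h import *
t=pickle.load(open('top.pkl','rb'));W=world(t);z=W[...,2]
n=lambda u,v,r:(np.hypot(*(np.indices(z.shape)[::-1]-np.array([u,v])[:,None,None]))<r)
for nm,(u,v,r,h) in dict(mug=(457,170,20,.05),tub=(308,128,20,.05),beaker=(118,317,18,.05),col=(385,245,56,.068),yel=(522,200,34,.06),green=(522,352,36,.06)).items():
    P=W[n(u,v,r)&(z>h)&(z<.2)];print(nm,rect(P),P[:,2].max().round(3))
E
python3 -m jog '7.8 0 0 0 0 0 8.7;7.8 0 0 0 0 0 8.7;7.8 0 0 0 0 0 8.7;7.8 0 0 0 0 0 8.7;7.8 0 0 0 0 0 8.7;7.8 0 0 0 0 0 8.7;7.8 0 0 0 0 0 8.7'
python3 go.py .367 .315 .2 13.2
```

```text
mug [ 679.1 -254.2   78.7   80.6   49.2] 0.096
tub [777.6 101.6  74.3  75.7  52.4] 0.098
beaker [332.6 538.4  65.5  67.1  82.6] 0.081
col [500.6 -78.8 236.8 237.2  89.8] 0.082
yel [ 606.3 -408.1  114.6   82.8   69. ] 0.132
green [ 255.1 -390.4   83.1  114.1   45.9] 0.132
clock: 0.8
eef_pos: [0.2548, 0.6215, 0.2169]
ee_rot: [[-0.004, 0.982, 0.19], [-0.01, 0.189, -0.982], [-1.0, -0.006, 0.009]]
ft_force: [-0.5, 0.1, 0.3]
finger_gap: 0.087Traceback (most recent call last):
  File "go.py", line 9, in <module>
    if __name__=='__main__': go(*map(float,sys.argv[1:]))
                             ~~^^^^^^^^^^^^^^^^^^^^^^^^^^
  File "go.py", line 8, in go
    print('t',round(s['clock'],2),'turn',Ro.from_matrix(R.T@T).as_rotvec(degrees=True).round(1),'shift cm',(R.T@(np.array([x,y,z])-s['eef_pos'])*100).round(2),'F',s['ft_force'].round(2),'gap',s['finger_gap'].round(4),'pos',s['eef_pos'].round(4),'tau',s['ft_torque'].round(2))
                                                                                                                                                                                                ^^^^^^^^^^^^^^^^^^^^^
AttributeError: 'float' object has no attribute 'round'
```

```bash
sed -i "s/s\['finger_gap'\].round(4)/round(s['finger_gap'],4)/" go.py
python3 go.py .367 .315 .21 13.2
```

```text
t 0.8 turn [-2.3  0.5  0.4] shift cm [ 0.94  5.21 32.21] F [-0.46  0.12  0.28] gap 0.087 pos [0.2548 0.6215 0.2169] tau [-0.08  0.04 -0.01]
```

```bash
python3 -m jog '0 0 0 0 .7 4.4 8.7;0 0 0 0 .7 4.4 8.7;0 0 0 0 .7 4.4 8.7;0 0 0 0 .7 4.4 8.7;0 0 0 0 .7 4.4 8.7;0 0 0 0 .7 4.4 8.7;0 0 0 0 .7 4.4 8.7;0 0 0 0 0 0 8.7;0 0 0 0 0 0 8.7' >/dev/null
python3 go.py .367 .315 .19 13.2
python3 - <<'E'
from bench import eyes;import cv2,pickle
from h import *
c=eyes.camera('wrist');cv2.imwrite('pics/w1.png',c['img']);W=world(c)
m=(W[...,2]>.12)&(W[...,2]<.14)&(c['img'].max(-1)<90)&(c['depth']>0)
P=W[m];P=P[np.hypot(P[:,0]-.367,P[:,1]-.315)<.04];print(len(P),rect(P) if len(P) else 0)
m=(W[...,2]>.083)&(W[...,2]<.093)
P=W[m];P=P[np.hypot(P[:,0]-.367,P[:,1]-.315)<.08];print(len(P),rect(P) if len(P) else 0)
E
```

```text
t 1.7 turn [-2.3  0.7  0.7] shift cm [2.43 0.57 0.22] F [-0.12  1.36  0.01] gap 0.0864 pos [0.3612 0.3164 0.2143] tau [-0.04  0.05  0.  ]
2877 [366.3 318.   25.4  43.8  13.1]
13981 [361.6 316.5 112.8  80.3  13.1]
```

View pics/w1.png

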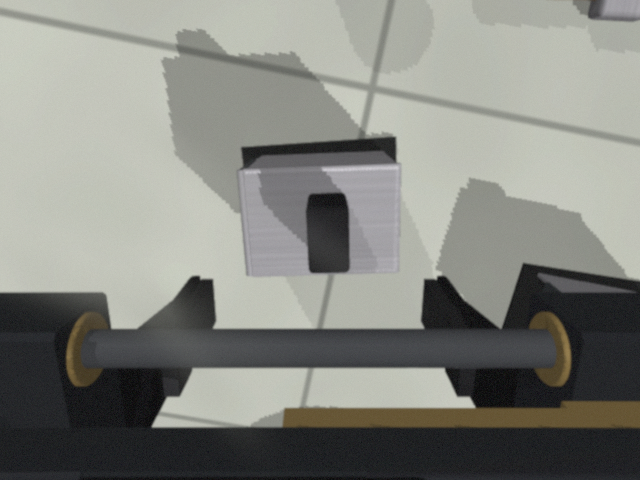

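The wrist view shows pot B's grip at (328,232) between the jaws, and a flap strip on the roof's left (-x) edge, so its mouth is at -x. Grip and roof centres agree with that. I'll descend and grip.

```bash
python3 -m jog '-2.3 .7 .7 2 .5 .1 8.7;0 0 0 3.5 0 0 8.7;0 0 0 3.5 0 0 8.7;0 0 0 0 0 0 8.7' ; python3 go.py .3665 .3165 .095 13.2
```

```text
clock: 2.15
eef_pos: [0.3656, 0.3226, 0.1226]
ee_rot: [[0.003, 0.971, 0.24], [0.004, 0.24, -0.971], [-1.0, 0.004, -0.003]]
ft_force: [-0.7, 0.3, 0.0]
finger_gap: 0.087
t 2.15 turn [ 0.7 -0.2 -0.2] shift cm [ 2.76 -0.07  0.63] F [-0.7   0.26  0.03] gap 0.087 pos [0.3656 0.3226 0.1226] tau [-0.11  0.09 -0.04]
```

```bash
python3 -m jog '0 0 0 2.6 0 .6 8.7;0 0 0 .2 0 0 8.7;0 0 0 0 0 0 2;0 0 0 0 0 0 2;0 0 0 0 0 0 2;0 0 0 0 0 0 2;0 0 0 0 0 0 2;0 0 0 0 0 0 2' ; python3 go.py .3665 .3165 .15 13.2
```

```text
clock: 2.95
eef_pos: [0.3694, 0.3259, 0.1018]
ee_rot: [[0.011, 0.969, 0.247], [0.015, 0.247, -0.969], [-1.0, 0.014, -0.012]]
ft_force: [-0.1, 0.6, 0.3]
finger_gap: 0.0466
t 2.95 turn [ 1.1 -0.7 -0.8] shift cm [-4.84 -0.44  0.79] F [-0.06  0.55  0.26] gap 0.0466 pos [0.3694 0.3259 0.1018] tau [-0.09  0.03 -0.03]
```

The tool is drifting about a centimetre sideways, so I'm correcting that while the fingers are still open.

```bash
python3 -m jog '1 -.7 -.8 .5 -.4 1 4.2;0 0 0 0 0 0 2;0 0 0 0 0 0 2;0 0 0 0 0 0 2;0 0 0 0 0 0 2;0 0 0 0 0 0 2' ; python3 go.py .3665 .3165 .095 13.2
```

```text
clock: 3.55
eef_pos: [0.3675, 0.3136, 0.096]
ee_rot: [[-0.002, 0.974, 0.228], [-0.003, 0.228, -0.974], [-1.0, -0.002, 0.002]]
ft_force: [-0.9, 0.6, -0.3]
finger_gap: 0.0255
t 3.55 turn [-0.   0.1  0.1] shift cm [ 0.1  -0.04 -0.31] F [-0.93  0.58 -0.29] gap 0.0255 pos [0.3675 0.3136 0.096 ] tau [-0.11 -0.02  0.03]
```

```bash
python3 -m jog '0 0 0 0 0 0 1;0 0 0 -1 0 0 1;0 0 0 -3 0 0 1;0 0 0 -3 0 0 1;0 0 0 0 0 0 1;0 0 0 0 0 0 1;0 0 0 0 0 0 1;0 0 0 0 0 0 1' ; python3 go.py .3665 .3165 .17 13.2;python3 - <<'E'
from bench import eyes,ctrl;import cv2
f=[]
for i in range(6):
    c=eyes.camera('scene');f.append(ctrl.observe()['ft_force'][2])
print(f);cv2.imwrite('pics/s1.png',cv2.resize(c['img'][200:380,320:560],(720,540)))
E
```

```text
clock: 4.35
eef_pos: [0.3651, 0.3116, 0.1663]
ee_rot: [[-0.007, 0.974, 0.228], [-0.009, 0.228, -0.974], [-1.0, -0.009, 0.007]]
ft_force: [-0.4, 0.4, -2.5]
finger_gap: 0.0255
t 4.35 turn [-0.   0.4  0.5] shift cm [-0.37  0.24 -0.45] F [-0.44  0.44 -2.5 ] gap 0.0255 pos [0.3651 0.3116 0.1663] tau [-0.03  0.   -0.  ]
[np.float64(-3.26079824362389), np.float64(-2.970290254468704), np.float64(-3.25766619926316), np.float64(-2.7835136013647586), np.float64(-3.0757276431559606), np.float64(-3.573023459397608)]
```

Pot B reads about 3.1 N (0.32 kg), so it is empty. I'll put it back.

```bash
python3 go.py .3675 .3136 .098 13.2; python3 -m jog '0 .4 .5 3 .2 -.2 1;0 0 0 2.5 0 0 1;0 0 0 0 0 0 1' ; python3 go.py .3675 .3136 .096 13.2
```

```text
t 4.65 turn [-0.   0.4  0.4] shift cm [ 6.9   0.27 -0.16] F [ 0.15 -0.59 -3.57] gap 0.0256 pos [0.3657 0.312  0.167 ] tau [-0.06  0.06 -0.01]
clock: 4.95
eef_pos: [0.368, 0.3154, 0.1114]
ee_rot: [[0.003, 0.974, 0.228], [0.004, 0.228, -0.974], [-1.0, 0.004, -0.003]]
ft_force: [-1.1, 0.3, -3.9]
finger_gap: 0.0262
t 4.95 turn [-0.  -0.2 -0.2] shift cm [ 1.54 -0.1   0.17] F [-1.12  0.33 -3.87] gap 0.0262 pos [0.368  0.3154 0.1114] tau [-0.2   0.1   0.03]
```

```bash
python3 -m jog '0 -.2 -.2 1.1 -.1 .1 1;0 0 0 .4 0 0 1;0 0 0 0 0 0 1'; python3 go.py .3675 .3136 .096 13.2
```

```text
clock: 5.25
eef_pos: [0.3683, 0.315, 0.0969]
ee_rot: [[0.002, 0.974, 0.228], [0.001, 0.228, -0.974], [-1.0, 0.002, -0.0]]
ft_force: [0.7, 0.2, -2.2]
finger_gap: 0.026
t 5.25 turn [-0.  -0.  -0.1] shift cm [ 0.09 -0.11  0.12] F [ 0.66  0.21 -2.22] gap 0.026 pos [0.3683 0.315  0.0969] tau [-0.04  0.04 -0.02]
```

```bash
python3 -m jog '0 0 0 .1 -.1 .1 1;0 0 0 0 0 0 1;0 0 0 0 0 0 8;0 0 0 0 0 0 8;0 0 0 0 0 0 8;0 0 0 0 0 0 8;0 0 0 -3 0 0 8;0 0 0 -5 0 0 8;0 0 0 -4 0 0 8;0 0 0 0 0 0 8'; python3 go.py .63 .244 .2 0.5
```

```text
clock: 6.25
eef_pos: [0.3689, 0.315, 0.2231]
ee_rot: [[0.006, 0.974, 0.228], [0.005, 0.228, -0.974], [-1.0, 0.007, -0.003]]
ft_force: [0.6, 0.5, -0.6]
finger_gap: 0.0773
t 6.25 turn [12.7 -0.2 -0.4] shift cm [ 2.43 23.79 12.87] F [ 0.58  0.47 -0.61] gap 0.0773 pos [0.3689 0.315  0.2231] tau [-0.01  0.04 -0.  ]
```

```bash
python3 -m jog '0 0 0 .3 4 2.1 8.7;0 0 0 .3 4 2.1 8.7;0 0 0 .3 4 2.1 8.7;0 0 0 .3 4 2.1 8.7;0 0 0 .3 4 2.1 8.7;0 0 0 .3 4 2.1 8.7;6.3 0 0 0 0 0 8.7;6.3 0 0 0 0 0 8.7;0 0 0 0 0 0 8.7';python3 go.py .63 .244 .2 0.5
python3 - <<'E'
from bench import eyes;import cv2
from h import *
c=eyes.camera('wrist');cv2.imwrite('pics/w2.png',c['img']);W=world(c)
m=(W[...,2]>.12)&(W[...,2]<.14)&(c['img'].max(-1)<90)&(c['depth']>0)
P=W[m];P=P[np.hypot(P[:,0]-.63,P[:,1]-.244)<.04];print(len(P),rect(P))
P=W[(W[...,2]>.083)&(W[...,2]<.093)];P=P[np.hypot(P[:,0]-.63,P[:,1]-.244)<.08];print(len(P),rect(P))
E
```

```text
clock: 7.15
eef_pos: [0.6397, 0.246, 0.1989]
ee_rot: [[0.002, 1.0, 0.009], [0.004, 0.009, -1.0], [-1.0, 0.002, -0.004]]
ft_force: [0.3, 0.3, -0.2]
finger_gap: 0.0871
t 7.15 turn [ 0.  -0.2 -0.1] shift cm [-0.11 -0.98  0.19] F [ 0.3   0.35 -0.2 ] gap 0.0871 pos [0.6397 0.246  0.1989] tau [-0.09  0.12  0.04]
3201 [6.306e+02 2.458e+02 2.540e+01 4.390e+01 2.000e-01]
15313 [625.6 245.4  80.3 112.5  89.4]
```

```bash
python3 -m jog '0 0 0 3 -.9 .1 8;0 0 0 4 0 0 7;0 0 0 2.5 0 0 7;0 0 0 0 0 0 6' ; python3 go.py .6305 .245 .095 0
```

```text
clock: 7.6
eef_pos: [0.6291, 0.2482, 0.1019]
ee_rot: [[0.003, 1.0, 0.024], [0.007, 0.024, -1.0], [-1.0, 0.003, -0.007]]
ft_force: [-0.8, 0.4, 0.5]
finger_gap: 0.0681
t 7.6 turn [ 1.4 -0.4 -0.2] shift cm [0.69 0.13 0.32] F [-0.76  0.35  0.51] gap 0.0681 pos [0.6291 0.2482 0.1019] tau [-0.09  0.11 -0.  ]
```

```bash
python3 -m jog '1.2 -.4 -.2 .6 .1 .4 5;0 0 0 0 0 0 4;0 0 0 0 0 0 2;0 0 0 0 0 0 1;0 0 0 0 0 0 1;0 0 0 0 0 0 1;0 0 0 0 0 0 1' ; python3 go.py .6305 .245 .095 0
python3 -m jog '0 0 0 -1 0 0 1;0 0 0 -3 0 0 1;0 0 0 -3 0 0 1;0 0 0 0 0 0 1;0 0 0 0 0 0 1;0 0 0 0 0 0 1;0 0 0 0 0 0 1'
python3 - <<'E'
from bench import eyes,ctrl;import cv2,numpy as np
f=[]
for i in range(6):
    c=eyes.camera('scene');f.append(ctrl.observe()['ft_force'][2])
print(np.round(f,2),np.mean(f))
E
```

```text
clock: 8.3
eef_pos: [0.6324, 0.2456, 0.1011]
ee_rot: [[0.006, 1.0, 0.006], [0.004, 0.006, -1.0], [-1.0, 0.006, -0.004]]
ft_force: [0.6, 0.2, -2.3]
finger_gap: 0.0256
t 8.3 turn [ 0.3 -0.2 -0.3] shift cm [ 0.6  -0.2   0.06] F [ 0.58  0.19 -2.29] gap 0.0256 pos [0.6324 0.2456 0.1011] tau [-0.1   0.09 -0.04]
clock: 9.0
eef_pos: [0.6293, 0.2444, 0.1701]
ee_rot: [[-0.001, 1.0, 0.006], [0.0, 0.006, -1.0], [-1.0, -0.001, -0.0]]
ft_force: [0.0, -0.7, -3.3]
finger_gap: 0.0257
[-3.13 -2.66 -3.28 -3.41 -2.42 -3.4 ] -3.0486442900957456
```

Pot A reads about 3.05 N (0.31 kg), so it is empty too. I'll put it back.

```bash
python3 -m jog '0 0 0 3 .1 0 1;0 0 0 2.3 0 0 1;0 0 0 .8 0 0 1;0 0 0 .4 0 0 1;0 0 0 0 0 0 1;0 0 0 0 0 0 1' ; python3 go.py .6315 .245 .0985 0
```

```text
clock: 9.9
eef_pos: [0.6331, 0.2454, 0.1064]
ee_rot: [[0.005, 1.0, 0.006], [0.003, 0.006, -1.0], [-1.0, 0.005, -0.003]]
ft_force: [0.6, -0.9, -1.9]
finger_gap: 0.0257
t 9.9 turn [ 0.3 -0.2 -0.3] shift cm [ 0.79 -0.17  0.04] F [ 0.64 -0.91 -1.94] gap 0.0257 pos [0.6331 0.2454 0.1064] tau [-0.06  0.06  0.01]
```

```bash
python3 -m jog '0 0 0 .6 -.1 0 1;0 0 0 .2 0 0 1;0 0 0 .1 0 0 1' ; python3 go.py .6315 .245 .0985 0
```

```text
clock: 10.2
eef_pos: [0.6337, 0.246, 0.1003]
ee_rot: [[0.009, 1.0, 0.006], [0.005, 0.006, -1.0], [-1.0, 0.009, -0.005]]
ft_force: [-1.3, -0.1, 3.2]
finger_gap: 0.0256
t 10.2 turn [ 0.3 -0.3 -0.5] shift cm [ 0.18 -0.22  0.1 ] F [-1.31 -0.07  3.25] gap 0.0256 pos [0.6337 0.246  0.1003] tau [-0.22  0.42  0.03]
```

```bash
python3 -m jog '0 0 0 0 0 0 8;0 0 0 0 0 0 8;0 0 0 0 0 0 8;0 0 0 0 0 0 8;0 0 0 -3 0 0 8;0 0 0 -5 0 0 8;0 0 0 -5 0 0 8;0 0 0 0 0 0 8' ; python3 -m jog '0 0 0 0 -1.4 4.4 8.7;0 0 0 0 -1.4 4.4 8.7;0 0 0 0 -1.4 4.4 8.7;0 0 0 0 -1.4 4.4 8.7;0 0 0 0 -1.4 4.4 8.7;0 0 0 0 -1.4 4.4 8.7;0 0 0 0 -1.4 4.4 8.7;0 0 0 0 -1.4 4.4 8.7;0 0 0 0 -1.4 4.4 8.7;0 0 0 0 -1.4 4.4 8.7;0 0 0 0 -1.4 4.4 8.7;0 0 0 0 -1.4 4.4 8.7;0 0 0 0 -1.4 4.4 8.7;0 0 0 0 0 0 8.7';python3 go.py .438 -.372 .2 -2.3
```

```text
clock: 11.0
eef_pos: [0.6336, 0.2453, 0.235]
ee_rot: [[0.011, 1.0, 0.006], [0.005, 0.006, -1.0], [-1.0, 0.011, -0.005]]
ft_force: [1.1, 0.5, 1.2]
finger_gap: 0.0777
clock: 12.4
eef_pos: [0.4517, -0.3478, 0.2272]
ee_rot: [[0.023, 1.0, 0.012], [0.006, 0.012, -1.0], [-1.0, 0.024, -0.005]]
ft_force: [-0.1, 0.3, -0.9]
finger_gap: 0.0867
t 12.4 turn [ 3.  -0.3 -1.3] shift cm [ 2.68 -1.46  2.42] F [-0.09  0.3  -0.93] gap 0.0867 pos [ 0.4517 -0.3478  0.2272] tau [-0.11  0.13 -0.07]
```

```bash
python3 -m jog '3 -.3 -1.3 2.7 -1.5 2.4 8.7;0 0 0 0 0 0 8.7';python3 go.py .438 -.372 .2 -2.3
python3 - <<'E'
from bench import eyes;import cv2
from h import *
c=eyes.camera('wrist');cv2.imwrite('pics/w3.png',c['img']);W=world(c)
m=(W[...,2]>.12)&(W[...,2]<.14)&(c['img'].max(-1)<90)&(c['depth']>0)
P=W[m];P=P[np.hypot(P[:,0]-.438,P[:,1]+.372)<.04];print(len(P),rect(P))
P=W[(W[...,2]>.083)&(W[...,2]<.093)];P=P[np.hypot(P[:,0]-.438,P[:,1]+.372)<.08];print(len(P),rect(P))
E
```

```text
clock: 12.6
eef_pos: [0.4366, -0.3741, 0.1991]
ee_rot: [[0.001, 0.999, -0.046], [-0.001, -0.046, -0.999], [-1.0, 0.001, 0.0]]
ft_force: [-0.1, -0.1, -0.8]
finger_gap: 0.0868
t 12.6 turn [-0.3  0.  -0.1] shift cm [-0.09  0.13 -0.22] F [-0.07 -0.09 -0.78] gap 0.0868 pos [ 0.4366 -0.3741  0.1991] tau [-0.07  0.13  0.03]
3184 [ 436.3 -372.5   43.9   25.2   88.1]
15389 [ 431.5 -372.9   80.5  112.7   87.2]
```

View pics/w3.png

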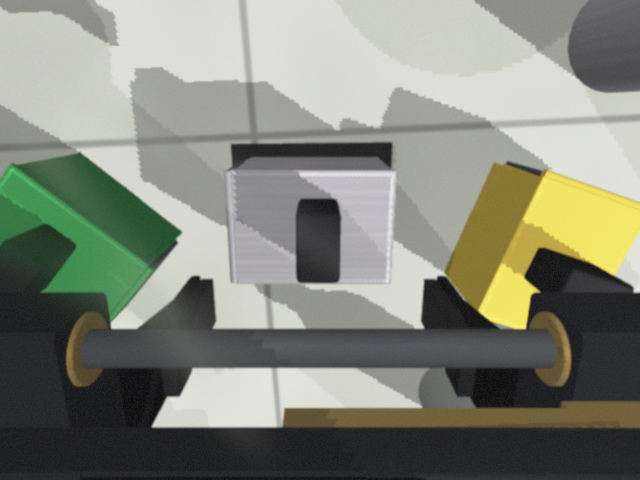

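Pot C's grip is at (318,240), with its flap strip on the left (-x) edge. Green stands to the left and yellow to the right, both clear of the fingers. I'll grip and weigh it.

```bash
python3 -m jog '0 0 0 3 0 -.1 7.5;0 0 0 4 0 0 7;0 0 0 2.8 0 0 7;0 0 0 0 0 0 6' ; python3 go.py .4365 -.3725 .097 -2.5
```

```text
clock: 13.05
eef_pos: [0.4465, -0.369, 0.1031]
ee_rot: [[0.015, 0.999, -0.035], [-0.001, -0.035, -0.999], [-1.0, 0.015, 0.001]]
ft_force: [-0.2, 0.3, -0.7]
finger_gap: 0.0681
t 13.05 turn [ 0.5  0.  -0.9] shift cm [ 0.59 -1.    0.38] F [-0.16  0.33 -0.67] gap 0.0681 pos [ 0.4465 -0.369   0.1031] tau [-0.03  0.11  0.01]
```

```bash
python3 -m jog '.5 0 -.9 .6 -.9 .4 5;0 0 0 0 0 0 4;0 0 0 0 0 0 2;0 0 0 0 0 0 1;0 0 0 0 0 0 1;0 0 0 0 0 0 1;0 0 0 0 0 0 1' ; python3 go.py .4365 -.3725 .097 -2.5
python3 -m jog '0 0 0 -1 0 0 1;0 0 0 -3 0 0 1;0 0 0 -3 0 0 1;0 0 0 0 0 0 1;0 0 0 0 0 0 1;0 0 0 0 0 0 1;0 0 0 0 0 0 1'
python3 - <<'E'
from bench import eyes,ctrl;import cv2,numpy as np
f=[]
for i in range(6):
    c=eyes.camera('scene');f.append(ctrl.observe()['ft_force'][2])
print(np.round(f,2),np.mean(f))
E
```

```text
clock: 13.75
eef_pos: [0.4391, -0.373, 0.1018]
ee_rot: [[0.004, 0.999, -0.042], [-0.003, -0.042, -0.999], [-1.0, 0.004, 0.003]]
ft_force: [0.9, 0.3, -4.7]
finger_gap: 0.0258
t 13.75 turn [ 0.1  0.2 -0.2] shift cm [ 0.48 -0.26 -0.04] F [ 0.9   0.33 -4.74] gap 0.0258 pos [ 0.4391 -0.373   0.1018] tau [-0.1  -0.12  0.05]
clock: 14.45
eef_pos: [0.4367, -0.3683, 0.1686]
ee_rot: [[-0.005, 0.999, -0.04], [0.004, -0.04, -0.999], [-1.0, -0.005, -0.004]]
ft_force: [-0.3, 0.2, -6.3]
finger_gap: 0.0258
[-7.25 -6.32 -5.92 -5.44 -5.58 -6.55] -6.174849889559119
```

Pot C reads about 6.2 N (0.63 kg), so it is loaded. I'll carry it over the colander.

```bash
python3 -m jog '0 0 0 -4 0 0 1;0 0 0 -4 0 0 1;0 0 0 0 1 -3 1;0 0 0 0 1 -3 1;0 0 0 0 1 -3 1;0 0 0 0 1 -3 1;0 0 0 0 1 -3 1;0 0 0 0 1 -3 1;0 0 0 0 1 -3 1;0 0 0 0 1 -3 1;0 0 0 0 0 -3 1;0 0 0 0 0 0 1';python3 go.py .52 -.079 .22 0
```

```text
clock: 15.95
eef_pos: [0.5311, -0.0955, 0.2525]
ee_rot: [[-0.003, 0.999, -0.051], [0.005, -0.051, -0.999], [-1.0, -0.003, -0.004]]
ft_force: [-0.7, 0.9, -6.8]
finger_gap: 0.0258
t 15.95 turn [-2.9 -0.3  0.2] shift cm [ 3.26 -1.19 -1.57] F [-0.66  0.9  -6.8 ] gap 0.0258 pos [ 0.5311 -0.0955  0.2525] tau [ 0.2  -0.01  0.02]
```

```bash
python3 -m jog '-2.9 0 0 2 -1.2 -1.5 1;0 0 0 0 0 0 1;0 0 6 .5 0 0 1;0 0 6 .5 0 0 1;0 0 5 0 0 0 1;0 0 0 0 0 0 1';python3 go.py .52 -.079 .2 0 45
```

```text
clock: 16.55
eef_pos: [0.5175, -0.0801, 0.2197]
ee_rot: [[0.292, 0.956, 0.001], [0.004, -0.0, -1.0], [-0.956, 0.292, -0.004]]
ft_force: [-1.4, 0.0, -5.9]
finger_gap: 0.026
t 16.55 turn [-0.1 -0.2 28. ] shift cm [ 1.96 -0.34 -0.1 ] F [-1.4   0.   -5.87] gap 0.026 pos [ 0.5175 -0.0801  0.2197] tau [-0.13  1.11  0.04]
```

```bash
python3 -m jog '0 0 6 .7 -.2 0 1;0 0 6 .6 0 0 1;0 0 6 .6 0 0 1;0 0 6 0 0 0 1;0 0 6 0 0 0 1;0 0 0 0 0 0 1;0 0 0 0 0 0 1';python3 go.py .52 -.079 .2 0 47;python3 - <<'E'
from bench import eyes,ctrl;import cv2,numpy as np
a=eyes.camera('scene')['img'];f=[]
for i in range(6): c=eyes.camera('scene');f.append(ctrl.observe()['ft_force'][2])
print(np.round(f,2));cv2.imwrite('pics/tip.png',np.hstack([cv2.resize(i[110:290,210:390],(390,390)) for i in(a,c['img'])]))
E
```

```text
clock: 17.25
eef_pos: [0.5369, -0.0865, 0.2159]
ee_rot: [[0.611, 0.792, 0.022], [0.04, -0.003, -0.999], [-0.791, 0.611, -0.033]]
ft_force: [-0.4, 0.9, -2.8]
finger_gap: 0.0256
t 17.25 turn [-0.4 -2.3  9.3] shift cm [ 0.25 -2.31 -0.73] F [-0.43  0.88 -2.81] gap 0.0256 pos [ 0.5369 -0.0865  0.2159] tau [-0.08  1.25  0.05]
[-3.04 -2.54 -2.27 -2.45 -3.13 -1.94]
```

View pics/tip.png

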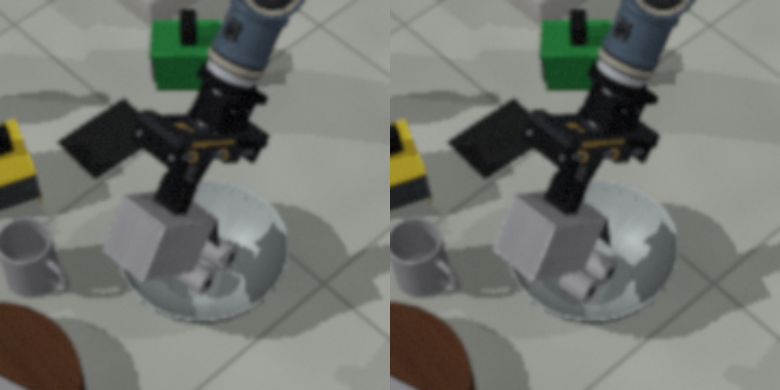

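The force is down to 2.6 N, and two rollers show in the colander at about (585,275) in the right-hand picture. I'll level the pot and carry it home.

```bash
python3 -m jog '0 0 -7 -1 1 0 1;0 0 -7 -1 1 0 1;0 0 -7 -1 1 0 1;0 0 -7 -.5 .5 0 1;0 0 -7 0 0 0 1;0 0 -3 0 0 0 1;0 0 0 0 0 0 1';python3 go.py .439 -.373 .23 -2.4
```

```text
clock: 18.3
eef_pos: [0.5473, -0.0812, 0.2531]
ee_rot: [[0.058, 0.998, 0.037], [0.054, 0.034, -0.998], [-0.997, 0.06, -0.052]]
ft_force: [-0.3, 0.0, -3.0]
finger_gap: 0.0255
t 18.3 turn [ 4.4 -3.1 -3.3] shift cm [  0.1  -11.93  28.85] F [-0.35  0.04 -3.01] gap 0.0255 pos [ 0.5473 -0.0812  0.2531] tau [-0.19  0.19 -0.03]
```

```bash
python3 -m jog '4.4 -3.1 -3.3 0 0 0 1;0 0 0 0 -1 3 1;0 0 0 0 -1 3 1;0 0 0 0 -1 3 1;0 0 0 0 -1 3 1;0 0 0 0 -1 3 1;0 0 0 0 -1 3 1;0 0 0 0 -1 3 1;0 0 0 0 -1 3 1;0 0 0 0 -1 3 1;0 0 0 0 0 0 1';python3 go.py .439 -.373 .15 -2.4
```

```text
clock: 19.4
eef_pos: [0.4381, -0.3545, 0.2492]
ee_rot: [[0.012, 0.999, -0.045], [-0.001, -0.045, -0.999], [-1.0, 0.012, 0.001]]
ft_force: [-0.7, 0.2, -2.8]
finger_gap: 0.0257
t 19.4 turn [-0.2  0.1 -0.7] shift cm [9.92 0.05 1.84] F [-0.71  0.19 -2.78] gap 0.0257 pos [ 0.4381 -0.3545  0.2492] tau [-0.08  0.13 -0.  ]
```

```bash
python3 -m jog '0 0 -.7 3 0 1.8 1;0 0 0 3.5 0 0 1;0 0 0 3.5 0 0 1;0 0 0 2.5 0 0 1;0 0 0 0 0 0 1;0 0 0 0 0 0 1';python3 go.py .439 -.373 .1018 -2.4
```

```text
clock: 20.0
eef_pos: [0.4378, -0.3726, 0.1216]
ee_rot: [[0.01, 0.999, -0.05], [-0.002, -0.05, -0.999], [-1.0, 0.011, 0.002]]
ft_force: [0.3, -1.6, -2.0]
finger_gap: 0.026
t 20.0 turn [-0.4  0.1 -0.6] shift cm [1.98 0.1  0.03] F [ 0.31 -1.64 -1.98] gap 0.026 pos [ 0.4378 -0.3726  0.1216] tau [-0.12  0.08 -0.02]
```

```bash
python3 -m jog '0 0 -.6 1 .1 0 1;0 0 0 .7 0 0 1;0 0 0 .2 0 0 1;0 0 0 .1 0 0 1';python3 go.py .439 -.373 .1 -2.4
```

```text
clock: 20.4
eef_pos: [0.4417, -0.3736, 0.1041]
ee_rot: [[0.006, 0.999, -0.048], [-0.005, -0.048, -0.999], [-1.0, 0.006, 0.005]]
ft_force: [0.0, 0.1, -3.4]
finger_gap: 0.0259
t 20.4 turn [-0.3  0.3 -0.4] shift cm [ 0.41 -0.27 -0.04] F [ 0.01  0.08 -3.38] gap 0.0259 pos [ 0.4417 -0.3736  0.1041] tau [-0.11  0.14  0.  ]
```

```bash
python3 -m jog '0 0 0 .3 -.2 0 1;0 0 0 .15 0 0 1;0 0 0 .1 0 0 1;0 0 0 .1 0 0 1';python3 go.py .439 -.373 .1 -2.4
```

```text
clock: 20.8
eef_pos: [0.4424, -0.3742, 0.1035]
ee_rot: [[0.013, 0.999, -0.047], [-0.003, -0.047, -0.999], [-1.0, 0.013, 0.003]]
ft_force: [-1.0, 2.8, 5.2]
finger_gap: 0.0256
t 20.8 turn [-0.3  0.2 -0.8] shift cm [ 0.34 -0.35 -0.11] F [-0.97  2.82  5.23] gap 0.0256 pos [ 0.4424 -0.3742  0.1035] tau [ 0.56  0.79 -0.11]
```

The pot is on the mat (+5 N). I'll release, retreat and check everything.

```bash
python3 -m jog '0 0 0 0 0 0 8;0 0 0 0 0 0 8;0 0 0 0 0 0 8;0 0 0 0 0 0 8;0 0 0 -3 0 0 8;0 0 0 -5 0 0 8;0 0 0 -5 0 0 8;0 0 0 -5 0 0 8;0 0 0 -5 0 -2 8;0 0 0 0 0 0 8'
python3 - <<'E'
from bench import eyes
from h import *
t=eyes.camera('top');s=eyes.camera('scene');W=world(t);z=W[...,2];g=t['img'].max(-1);S=world(s);gs=s['img'].max(-1)
for w,zz,gg in((W,z,g),(S,S[...,2],gs)):
  for k,(x,y) in dict(A=(.63,.245),B=(.367,.316),C=(.438,-.372)).items():
    m=np.hypot(w[...,0]-x,w[...,1]-y)<.05
    for hi in((zz>.12)&(zz<.14)&(gg<80),):
        P=w[m&hi];print(k,len(P),rect(P) if len(P)>5 else 0,P[:,2].mean() if len(P) else 0)
i=np.hstack([cv2.resize(t['img'],(480,360)),cv2.resize(s['img'][190:270,255:355],(320,360))[:, :]])
i2=cv2.resize(t['img'][185:305,325:445],(360,360))
cv2.imwrite('pics/end.png',i)
E
```

```text
clock: 21.8
eef_pos: [0.4408, -0.3562, 0.3349]
ee_rot: [[0.012, 0.999, -0.049], [-0.006, -0.049, -0.999], [-1.0, 0.013, 0.006]]
ft_force: [0.3, 0.4, 0.1]
finger_gap: 0.0798
A 226 [632.8 244.   42.7  24.9  90. ] 0.12958212017308784
B 232 [368.8 317.   25.4  42.9  10.7] 0.12953448595932412
C 239 [ 444.7 -368.6   43.1   25.    89.5] 0.12983754415423984
A 157 [632.4 243.1  27.6  42.7   1.5] 0.12986503824907222
B 136 [368.6 316.3  29.5  41.6  17.3] 0.13002765087832555
C 97 [ 443.9 -368.4   49.9   26.7   87.4] 0.12892463649800168
```

View pics/end.png

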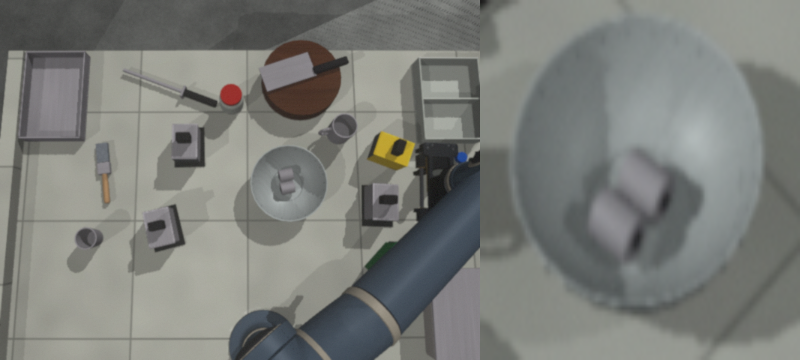

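Two rollers lie near the colander's middle (right half, about (640,185) and (615,222)). All three pots are upright on their mats and the gripper is clear.

```bash
python3 -m jog '0 0 0 0 0 0 8;0 0 0 0 0 0 8;0 0 0 0 0 0 8;0 0 0 0 0 0 8;0 0 0 0 0 0 8' && python3 -c "from bench import hand_in;print(hand_in())"
```

```text
clock: 22.4
eef_pos: [0.4363, -0.3542, 0.3243]
ee_rot: [[-0.004, 0.999, -0.053], [0.001, -0.053, -0.999], [-1.0, -0.004, -0.001]]
ft_force: [-1.3, 1.0, 0.1]
finger_gap: 0.0801
the job is handed in; nothing more can be done
None
```

I weighed all three pots by lifting them. Only the one to the robot's right was loaded, so it was the only one I tipped. I handed the job in at 22.4 s of the 72 s allowed; `hand_in()` gives no verdict.

| Pot | Grip position (x, y) m | Weight | Action |
|---|---|---|---|
| Near left | 0.37, 0.32 | about 0.32 kg, empty | kept level, put back |
| Far left | 0.63, 0.245 | about 0.31 kg, empty | kept level, put back |
| Right | 0.44, -0.37 | about 0.63 kg, loaded | tipped about 38° over the colander, put back |

- **Rollers:** the tipped pot's weight fell to about 0.26 kg. The last picture shows two rollers near the middle of the colander: the one already there and the new one. I judged that they were at rest by eye and did not measure their speed.
- **Pots:** both cameras put each grip within about 9 mm of where it started. The tops of the grips are level at 0.130 m, so the pots are upright.
- **Bystanders:** they look unmoved in the picture, but I did not measure them again.
- **Tip angle:** I asked for 47° but reached only about 38°. It was enough, and no check failed or disagreed.

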